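# Shut the curing box and give the samples a five-second exposure

## Task

Cure the varnished wooden samples: push the knee of the lamp lid's locked folding stay down so that it folds, and let the lid come down until it is fully shut. Only then press the timer box's round button fully down, keep it down without a break for five seconds, give or take one (the scale's pointer runs only while it is down and must come to stand no more than one mark from the long middle one, the five-second mark), and let it go. Leave the paint jar, the paint tube and the twin dipper standing where they are.

Things in the scene. Friction and masses are not known exactly. Their poses are not given: they have to be found in the camera images.
- lamp_box: curing box: open plywood tray 170 (x) x 200 (y) x 90 mm high, three wooden samples inside, fixed to the table. Origin: centre of its underside. x points from the front to the rear, where the lid hinge runs along y, at x = +81, z = 90; z up. The folding stay is on its -y side.
- lamp_lid (a joint): angle of the white lamp lid (170 x 196 mm, 15 mm thick with a 16 mm grey housing on top) about the rear hinge. 0 = raised at 50 degrees, held by the stay; grows as it comes down; 0.873 rad = fully shut. Hinge damped: once the stay's knee is broken the lid sinks by its own weight in about one second and needs no support.
- lid_front (a point): middle of the steel bow handle (60 mm wide, 8 mm thick bar) on the free front edge of the lid. When the lid is fully shut it is 102 mm above the table.
- stay_pad (a point): top of the black round grip (18 mm thick, 24 mm long along the box's y) on a bar from the stay's knee, 68 mm beyond the box's -y side: push here. Locked: 129 mm above the table; the raised lid is 70 mm to +y. About 3 N down unlocks it; the knee goes down and half as much to the box's +x; after 10 to 20 mm it folds by itself. Lid shut: about 38 mm above the table. This point's axes turn with the link.
- stay_knee (a joint): fold of the stay's knee, rad: 0 = locked, just past straight on its upper side; grows as the knee is pushed down and folds; about 2.0 with the lid shut.
- timer_box: grey timer box 110 (x) x 160 (y) x 50 mm high, fixed to the table. Origin: centre of its underside; x points away from the robot (yaw within 0.2 rad), z up. On its top: the round button at y = -43 and the flat scale window (102 x 45 mm, long side along x, 58 mm above the table) at y = +40.
- jog_button_top (a point): centre of the top of the black button cap, 32 mm diameter, in a dark collar of 48 mm; 72 mm above the table when up; it is pressed straight down.
- jog_button (a joint): travel of the button, m: 0 = up, 0.006 = fully down. A spring (about 1.5 N at first, 5 N fully down) returns it when released.
- pointer (a joint): travel of the black pointer along the window's scale, m: 0 at the start (end nearest the robot), grows toward the timer box's +x by 0.008 for each second during which the button is fully down; stands still while the button is up, never runs back; stop at 0.08. Eleven marks, 8 mm apart, one a second, long ones at 0, 5 and 10 s; the middle long one is 5 s (0.040).
- paint_jar: bystander: loose round paint jar, 58 mm wide, 66 mm high, black lid. Origin: centre of its underside.
- tube_rose: bystander: loose metal paint tube, 38 x 118 x 29 mm, lying. Origin: under its centre.
- dipper: bystander: loose twin steel dipper cup, 39 x 81 x 22 mm. Origin: centre of its underside.
Things that resemble listed ones, but are neither listed nor needed, are in the scene too. Of the things that look like the timer_box, the larger one is meant.

How it is judged (in metres and radians):
On the way, in this order (a step that is already met when the one before it is completed fails the run):
1. the stay is folded and the lid is fully shut (within 0.03 rad) (value of joint lamp_lid above 0.843 rad and value of joint stay_knee above 1 rad), for 0.2 s.
2. the button is kept down without a break for at least 3.8 s (value of joint jog_button above 0.004 m), for 3.8 s.
At the end, for the whole second after the job is handed in: The lid is fully shut (within 0.03 rad), the button is up again, and the pointer stands between the 4 s and 6 s marks (0.0315 to 0.0485 m) (value of joint lamp_lid above 0.843 rad and value of joint jog_button below 0.001 m and value of joint pointer between 0.0315 and 0.0485 m); the robot touches nothing.
It fails at once if the button is pressed while the lid is not shut (value of joint jog_button above 0.003 m and value of joint lamp_lid below 0.82 rad).
It fails at once if the paint jar is moved more than 30 mm or tipped (distance of paint_jar from where it was at the start of the episode above 0.03 m or angle between paint_jar's own z axis and vertical above 0.5 rad).
It fails at once if the paint tube is moved more than 30 mm (distance of tube_rose from where it was at the start of the episode above 0.03 m).
It fails at once if the dipper is moved more than 30 mm (distance of dipper from where it was at the start of the episode above 0.03 m).
It also fails if it takes over 48 s, if anything falls off the work surface, if the arm or the gripper's body presses on something with over 40 N, if the wrist force passes 120 N, or if a joint passes its speed limit or range.

## Robot

A 7-joint arm with a two-finger parallel gripper is mounted at the origin on a cart in front of the work surface, level with it; the furniture and walls round the work are solid. World frame = base frame: x ahead of the robot, y to its left, z up, the work surface at z = 0. Lengths are in mm, angles in rad, forces in N, time in s.
With the tool pointing down it reaches from about 400 to 875 mm from the base axis. Payload 4.4 kg.
Tool frame: the origin (TCP) lies midway between the tips of the shut fingers; the grasp point (between the pads) lies 19 mm behind it; z points along the fingers, y is the line along which they close (so a half turn about z gives the same grasp; the last joint's range is limited). The gripper opens to 85 mm and grips with 20 to 120 N. Pads are 22 mm wide; open, the fingers measure 114 mm over their backs; the gripper's body (76 mm by 85 mm) begins 54 mm behind the grasp point. The pads swing forward as they close: fully open they stand 13 mm farther back than shut.
Start: joints at [1.222, 0.628, 0.038, 1.517, -0.027, 0.996, -0.02], TCP at [181.407, -624.187, 231.313] pointing down, gripper open.
Joint ranges: [-3.06, 3.06], [-0.37, 2.12], [-1.25, 1.32], [0.18, 2.47], [-1.1, 4.24], [0.23, 1.98], [-2.94, 2.94]. Speed limits (rad/s): [2.57, 2.57, 3.14, 3.14, 3.14, 3.14, 3.14].

## Interface

Orientations are given as [roll, pitch, yaw] about the fixed x, y, z axes, in that order (R = Rz(yaw) Ry(pitch) Rx(roll)).
In Python, from cell import read_state, get_image, finish_job gives the robot as it stands.
- The arm moves only by the tool send_rows, never from a script. Its argument "series" is a list of rows, each an object of numbers: "ax", "ay", "az": the turn, a rotation vector about the tool's x, y, z in rad; "dx", "dy", "dz": the shift along the tool's x, y, z in cm; "hand": the closure, from 0 (fully open) to 1 (shut). In form: [{"ax": .., "ay": .., "az": .., "dx": .., "dy": .., "dz": .., "hand": ..}, ...]. A call has 1 to 10 rows; each row is the pose to reach, as a shift and turn from the pose commanded when the call began, along the tool's axes at that moment; what a row does not reach only later rows make up. A row lasts 1/10 s, in which the tool goes at most 50 mm and 8.59 degrees, less where a joint would pass 70% of its speed; a pose out of reach is approached as far as the arm can. A call with a gripper value outside its range is refused whole. The fingers move at their own pace and stop on an object; the grip force is fixed at half the most. Time passes only in rows, so rows that repeat a pose let the fingers close. It gives the time, the measured TCP pose, the force, the opening and the grip force at its end, in the units of the state.
- read_state(): the state, without advancing time (a new reading comes with each control period).
- get_image(name): name is "side" or "top"; returns a dict with "pixels" (420x560x3 uint8, red, green, blue), "mtx" (3x3 intrinsics, pixels), "R" (3x3) and "t" (3): a world point X has camera coordinates R X + t. Camera axes: x right, y down, z forward; pixel columns grow to the right and rows downward; lengths in mm; the calibration is good to about 2 mm. A picture is of the moment at which its call begins. There is no depth.
- finish_job(): hands the job in; it is judged then, once.
The state is a dict: "clock": time; "qpos": joint angles; "qd": joint speeds; "tau": joint torques, N m; "eef_pos": TCP position; "tool_rot": TCP orientation; "force": force on the tool from outside, world axes, zero at the start; "torque": the same for the moment, N m; "width": finger opening in mm; "gripper_force": force on a finger pad.
Only numpy, scipy, OpenCV 4.12 (cv2) and the standard library are available. Lean on these libraries where they do the work, as an engineer would, in place of code of your own. Each camera call takes 0.05 s, during which the arm holds its last target. There are 200 camera calls.

## Working session

There is one attempt and no reset: what is moved stays moved. The work goes in short steps, Python scripts to look and compute and a tool call to move; the robot and the scene stay as the last step left them, time stands still between calls to the robot, and variables do not carry over. Pictures are saved under pics/ and viewed, at most 10 in all, crops included, and the job is handed in when it is done.

Besides the shell and the picture viewer there is one more tool, called after "Emit:" by a JSON object that holds its "api" and its "payload". send_rows: Moves the arm, as the interface text tells. Its arguments: {"type":"object","properties":{"series":{"type":"array","items":{"type":"object","properties":{"ax":{"type":"number"},"ay":{"type":"number"},"az":{"type":"number"},"dx":{"type":"number"},"dy":{"type":"number"},"dz":{"type":"number"},"hand":{"type":"number"}}}}},"required":["series"]}

```bash
mkdir -p pics; ls
cat > h.py <<'E'
import numpy as np, cv2
from cell import read_state, get_image, finish_job
def ray(im,u,v):
    R=np.array(im["R"]);t=np.array(im["t"]);K=np.array(im["mtx"])
    return -R.T@t, R.T@np.linalg.inv(K)@[u,v,1]
def onz(im,u,v,z):
    c,d=ray(im,u,v); return c+d*(z-c[2])/d[2]
def tri(a,pa,b,pb):
    c1,d1=ray(a,*pa);c2,d2=ray(b,*pb)
    s=np.linalg.lstsq(np.c_[d1,-d2],c2-c1,rcond=None)[0]
    p,q=c1+s[0]*d1,c2+s[1]*d2
    return (p+q)/2,np.linalg.norm(p-q)
def save(im,n): cv2.imwrite(n,cv2.cvtColor(im["pixels"],cv2.COLOR_RGB2BGR))
E
python3 - <<'E'
from h import *
import pickle
d={}
for n in("side","top"):
    d[n]=get_image(n); save(d[n],f"pics/{n}0.png"); print(n,ray(d[n],280,210))
pickle.dump(d,open("d0.pkl","wb"))
s=read_state(); print(s)
E
```

```text
pics
side (array([ 80.83395838, 916.13401785, 777.1461492 ]), array([ 0.36922816, -0.78470315, -0.49818357]))
top (array([ 346.4059755 ,  -28.30496886, 1515.42101491]), array([ 0.15463544, -0.01384435, -0.98795449]))
{'clock': 0.1, 'qpos': array([ 1.22220915,  0.6292521 ,  0.03846164,  1.51826752, -0.02701864,
        0.99628012, -0.01998834]), 'qd': array([-0.00016688, -0.00282842,  0.00068567, -0.00220094, -0.00113865,
       -0.0006131 ,  0.00053635]), 'tau': array([ 2.28126613e-03, -5.64539087e+01,  1.23013403e+00, -1.93975496e+01,
        1.11831911e-02,  5.44925861e-03,  2.98761677e-05]), 'eef_pos': array([ 181.24255126, -623.64465346,  230.48248737]), 'tool_rot': array([-3.13990389e+00,  1.10339210e-05,  2.82775055e-01]), 'force': array([-0.26739495, -0.08932357,  0.47244053]), 'torque': array([-0.02416795, -0.00143176, -0.00717885]), 'gripper_force': 0.0, 'width': 85.38473892982694}
```

View pics/side0.png

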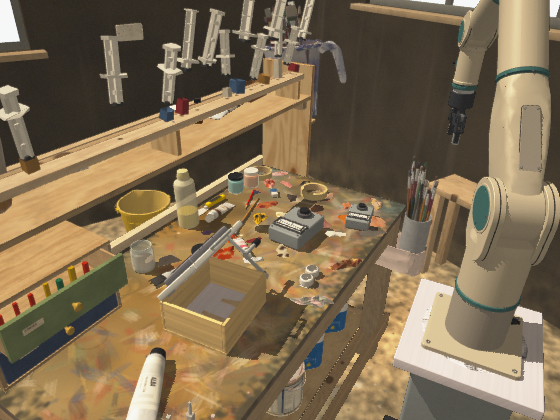

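View pics/top0.png

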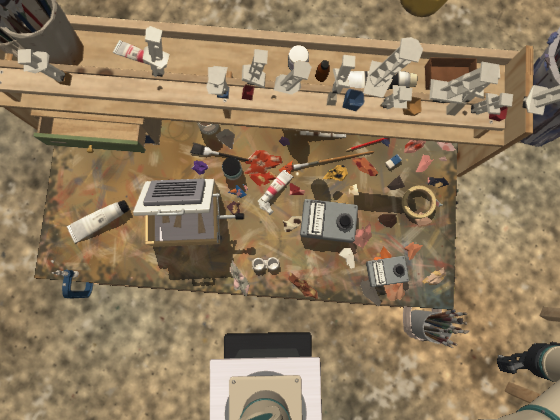

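The side view shows the curing box at about (215,300), the dipper at (310,275), a large timer at (297,228) and a small one at (360,215). In the top view the box is at (185,215), the stay bar and black grip at about (238,216), the tube at (275,188) and the dipper at (265,265).

The timer_box candidates in the top view are (330,222) and (388,272). The larger one, (330,222), fits the description. I'll confirm it in an enlarged crop.

Run:
```python
import pickle,cv2
d=pickle.load(open("d0.pkl","rb"))
a=d["top"]["pixels"][150:290,200:410];b=d["side"]["pixels"][185:305,190:390]
cv2.imwrite("pics/ct.png",cv2.resize(a[:,:,::-1],None,fx=3.8,fy=3.8,interpolation=cv2.INTER_CUBIC))
cv2.imwrite("pics/cs.png",cv2.resize(b[:,:,::-1],None,fx=4,fy=4,interpolation=cv2.INTER_CUBIC))
```

```text
(no output)
```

View pics/ct.png

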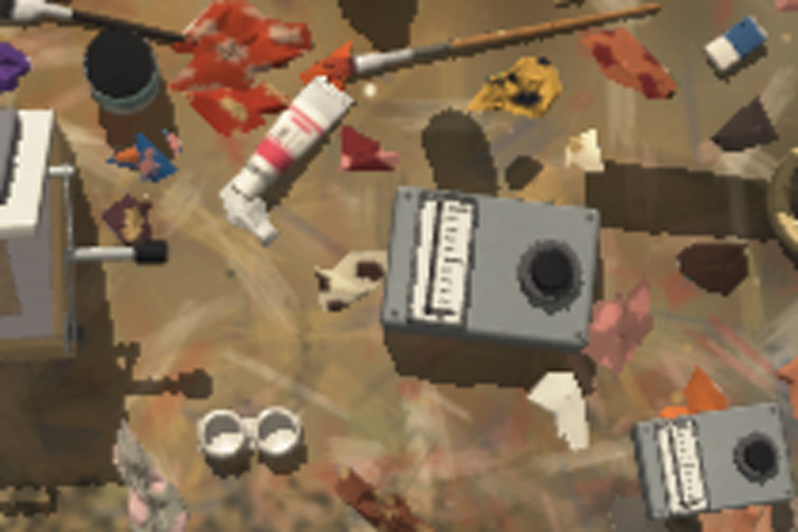

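View pics/cs.png

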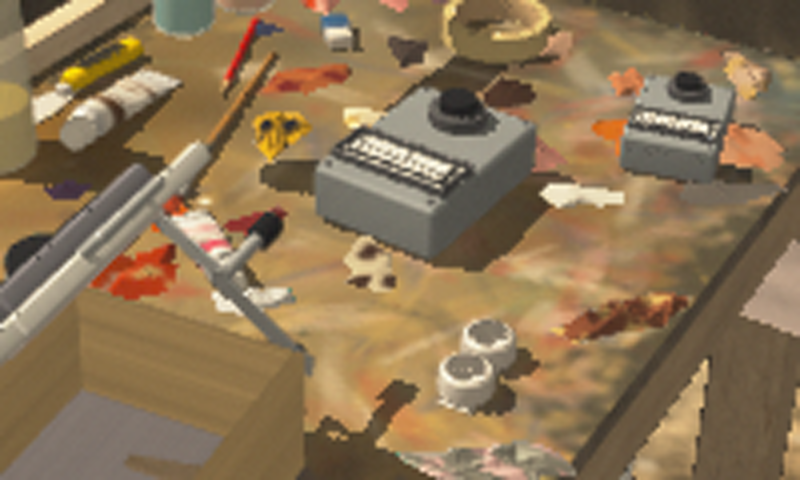

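The crops confirm the larger timer box: its button is at top crop (551,268) and side crop (461,101). The black grip is at top crop (152,251) and side crop (266,228). The small timer is the decoy.

Run:
```python
from h import *
import pickle
d=pickle.load(open("d0.pkl","rb"));T,S=d["top"],d["side"]
def dark(im,u,v,r,th):
    g=im["pixels"].max(2); m=np.zeros_like(g); m[v-r:v+r+1,u-r:u+r+1]=1
    n,l,st,c=cv2.connectedComponentsWithStats(((g<th)&(m>0)).astype(np.uint8))
    k=1+np.argmax(st[1:,4]); return c[k],st[k]
for nm,(a,b,r,th) in {"pad":((240,216),(256,242),7,60),"btn":((345,220),(305,210),7,50)}.items():
    pa,sa=dark(T,*a,r,th);pb,sb=dark(S,*b,r,th)
    print(nm,pa,sa,pb,sb,tri(T,pa,S,pb))
c=lambda x,y:(200+x/3.8,150+y/3.8)
print("btn z72",onz(T,*c(551,268),72),"pad z120",onz(T,*c(152,251),120))
# timer top corners z50, edge of button box; stay bar direction
for p in((402,190),(598,210),(586,346),(386,324)): print(onz(T,*c(*p),50))
print("bar",onz(T,*c(80,254),120),"tube",onz(T,*c(262,235),10),onz(T,*c(340,90),20),"jar",onz(T,*c(120,60),66),"dip",onz(T,*c(250,435),22))
print("lidcorner",tri(T,(222,192),S,(238,225)))
```

```text
pad [239.29545455 215.75      ] [235 213   9   6  44] [256.35897436 241.46153846] [252 238   8   9  39] (array([548.21976101,  64.34313152, 124.30999948]), np.float64(3.292190403203331))
btn [344.875      221.57692308] [340 216  11  12 104] [304.48780488 210.97560976] [300 208  10   6  41] (array([ 536.76060778, -235.35631263,   66.30545106]), np.float64(0.46561657630089126))
btn z72 [ 538.83489004 -235.08821159   72.        ] pad z120 [549.51202963  63.32486437 120.        ]
[ 604.33657983 -125.03431425   50.        ]
[ 586.41861781 -276.34083061   50.        ]
[ 481.20581784 -262.87229008   50.        ]
[ 500.59664659 -110.22451106   50.        ]
bar [548.11064401 115.70685503 120.        ] tube [576.94577046 -16.16020375  10.        ] [690.94310413 -79.72186171  20.        ] jar [706.23275623  90.72218845  66.        ] dip [419.37630743  -4.89924565  22.        ]
lidcorner (array([593.22497116, 101.16738975, 184.25376982]), np.float64(26.41653224418826))
```

```bash
cat >> h.py <<'E'
from scipy.spatial.transform import Rotation as Ro
def go(*tgt):
    s=read_state(); R=Ro.from_euler("xyz",s["tool_rot"]).as_matrix()
    print(s["clock"],s["eef_pos"].round(1),s["force"].round(1),"cm:",(R.T@(np.array(tgt)-s["eef_pos"])/10).round(2))
E
python3 -c "
from h import *
go(549,60,231)"
```

```text
0.1 [ 181.2 -623.6  230.5] [-0.3 -0.1  0.5] cm: [ 5.439e+01 -5.539e+01  4.000e-02]
```

Emit:
{"api": "send_rows", "payload": {"series": [{"dx": 27.2, "dy": -27.7, "hand": 1}, {"dx": 27.2, "dy": -27.7, "hand": 1}, {"dx": 27.2, "dy": -27.7, "hand": 1}, {"dx": 27.2, "dy": -27.7, "hand": 1}, {"dx": 27.2, "dy": -27.7, "hand": 1}, {"dx": 54.4, "dy": -55.4, "hand": 1}, {"dx": 54.4, "dy": -55.4, "hand": 1}, {"dx": 54.4, "dy": -55.4, "hand": 1}, {"dx": 54.4, "dy": -55.4, "hand": 1}, {"dx": 54.4, "dy": -55.4, "hand": 1}]}}

```text
invalid input at $.series[0]: expected keys ax, ay, az, dx, dy, dz, hand
```

```bash
python3 -c "
from h import *
go(549,60,160)"
```

```text
0.1 [ 181.2 -623.6  230.5] [-0.3 -0.1  0.5] cm: [ 54.39 -55.38   7.14]
```

Emit:
{"api": "send_rows", "payload": {"series": [{"ax": 0, "ay": 0, "az": 0, "dx": 54.4, "dy": -55.4, "dz": 0, "hand": 1}, {"ax": 0, "ay": 0, "az": 0, "dx": 54.4, "dy": -55.4, "dz": 0, "hand": 1}, {"ax": 0, "ay": 0, "az": 0, "dx": 54.4, "dy": -55.4, "dz": 0, "hand": 1}, {"ax": 0, "ay": 0, "az": 0, "dx": 54.4, "dy": -55.4, "dz": 0, "hand": 1}, {"ax": 0, "ay": 0, "az": 0, "dx": 54.4, "dy": -55.4, "dz": 0, "hand": 1}, {"ax": 0, "ay": 0, "az": 0, "dx": 54.4, "dy": -55.4, "dz": 0, "hand": 1}, {"ax": 0, "ay": 0, "az": 0, "dx": 54.4, "dy": -55.4, "dz": 0, "hand": 1}, {"ax": 0, "ay": 0, "az": 0, "dx": 54.4, "dy": -55.4, "dz": 0, "hand": 1}, {"ax": 0, "ay": 0, "az": 0, "dx": 54.4, "dy": -55.4, "dz": 0, "hand": 1}, {"ax": 0, "ay": 0, "az": 0, "dx": 54.4, "dy": -55.4, "dz": 0, "hand": 1}]}}

```text
clock: 1.1
eef_pos: [418.7, -182.0, 231.3]
tool_rot: [3.142, 0.0, 0.283]
force: [1.0, 0.0, -0.1]
width: -0.1
gripper_force: 0.0
```

```bash
python3 -c "
from h import *
go(549,60,231)"
```

```text
1.1 [ 418.7 -182.   231.3] [ 1.   0.  -0.1] cm: [ 19.26 -19.61   0.03]
```

Emit:
{"api": "send_rows", "payload": {"series": [{"ax": 0, "ay": 0, "az": 0, "dx": 17, "dy": -17.3, "dz": 0, "hand": 1}, {"ax": 0, "ay": 0, "az": 0, "dx": 17, "dy": -17.3, "dz": 0, "hand": 1}, {"ax": 0, "ay": 0, "az": 0, "dx": 17, "dy": -17.3, "dz": 0, "hand": 1}, {"ax": 0, "ay": 0, "az": 0, "dx": 17, "dy": -17.3, "dz": 0, "hand": 1}, {"ax": 0, "ay": 0, "az": 0, "dx": 17, "dy": -17.3, "dz": 0, "hand": 1}, {"ax": 0, "ay": 0, "az": 0, "dx": 17, "dy": -17.3, "dz": 0, "hand": 1}, {"ax": 0, "ay": 0, "az": 0, "dx": 17, "dy": -17.3, "dz": 0, "hand": 1}, {"ax": 0, "ay": 0, "az": 0, "dx": 17, "dy": -17.3, "dz": 0, "hand": 1}]}}

```text
clock: 1.9
eef_pos: [532.5, 28.3, 231.0]
tool_rot: [3.141, 0.002, 0.281]
force: [0.2, 0.1, -0.3]
width: -0.2
gripper_force: 0.0
```

```bash
python3 -c "
from h import *
go(549,60,150)"
```

```text
1.9 [532.5  28.3 231. ] [ 0.2  0.1 -0.3] cm: [ 2.48 -2.59  8.09]
```

Emit:
{"api": "send_rows", "payload": {"series": [{"ax": 0, "ay": 0, "az": 0, "dx": 2.5, "dy": -2.6, "dz": 3, "hand": 1}, {"ax": 0, "ay": 0, "az": 0, "dx": 2.5, "dy": -2.6, "dz": 6, "hand": 1}, {"ax": 0, "ay": 0, "az": 0, "dx": 2.5, "dy": -2.6, "dz": 8.1, "hand": 1}, {"ax": 0, "ay": 0, "az": 0, "dx": 2.5, "dy": -2.6, "dz": 8.1, "hand": 1}]}}

```text
clock: 2.3
eef_pos: [547.3, 59.5, 147.8]
tool_rot: [-3.141, 0.007, 0.28]
force: [0.1, 0.5, -0.0]
width: 0.1
gripper_force: 0.0
```

```bash
python3 -c "
from h import *
go(549,60,105)
im=get_image('side');a=im['pixels'][150:300,170:370,::-1]
cv2.imwrite('pics/s1.png',cv2.resize(a,None,fx=4,fy=4,interpolation=cv2.INTER_CUBIC))
"
```

```text
2.3 [547.3  59.5 147.8] [ 0.1  0.5 -0. ] cm: [0.2  0.   4.28]
```

View pics/s1.png

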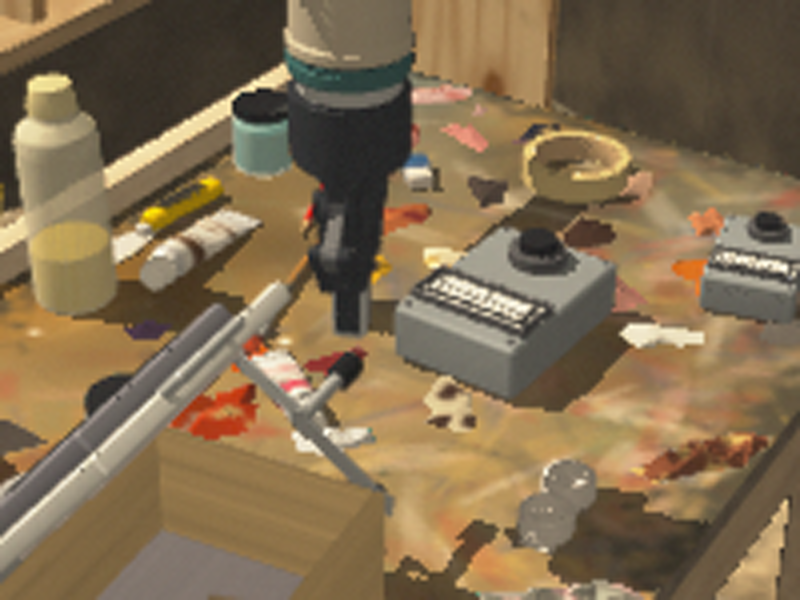

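The picture shows the fingertip at crop (350,330), directly above the grip at (346,368). I'll push down now, drifting toward +x with the knee.

Emit:
{"api": "send_rows", "payload": {"series": [{"ax": 0, "ay": 0, "az": 0, "dx": 0.2, "dy": 0, "dz": 1.0, "hand": 1}, {"ax": 0, "ay": 0, "az": 0, "dx": 0.2, "dy": 0, "dz": 1.8, "hand": 1}, {"ax": 0, "ay": 0, "az": 0, "dx": 0.4, "dy": 0.1, "dz": 2.4, "hand": 1}, {"ax": 0, "ay": 0, "az": 0, "dx": 0.7, "dy": 0.2, "dz": 3.0, "hand": 1}, {"ax": 0, "ay": 0, "az": 0, "dx": 1.0, "dy": 0.3, "dz": 3.6, "hand": 1}, {"ax": 0, "ay": 0, "az": 0, "dx": 1.2, "dy": 0.3, "dz": 4.2, "hand": 1}, {"ax": 0, "ay": 0, "az": 0, "dx": 1.4, "dy": 0.4, "dz": 4.6, "hand": 1}]}}

```text
clock: 3.05
eef_pos: [563.6, 61.8, 103.3]
tool_rot: [-3.141, 0.002, 0.283]
force: [-0.2, -1.0, 0.2]
width: -0.3
gripper_force: 0.0
```

```bash
python3 -c "
from h import *
go(549,60,180)
im=get_image('side');a=im['pixels'][150:300,170:370,::-1]
cv2.imwrite('pics/s2.png',cv2.resize(a,None,fx=4,fy=4,interpolation=cv2.INTER_CUBIC))
"
```

```text
3.05 [563.6  61.8 103.3] [-0.2 -1.   0.2] cm: [-1.47 -0.24 -7.67]
```

View pics/s2.png

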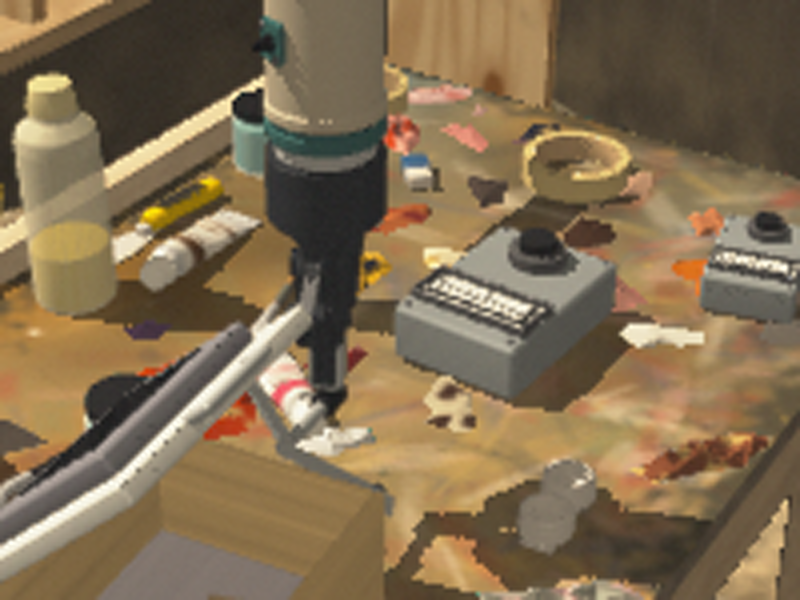

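The picture shows the knee folding, with the grip at crop (330,405), and the lid sinking. I'll retreat upward and then move over the button.

Emit:
{"api": "send_rows", "payload": {"series": [{"ax": 0, "ay": 0, "az": 0, "dx": 0, "dy": 0, "dz": -3, "hand": 1}, {"ax": 0, "ay": 0, "az": 0, "dx": 0, "dy": 0, "dz": -6, "hand": 1}, {"ax": 0, "ay": 0, "az": 0, "dx": -1, "dy": 2, "dz": -6, "hand": 1}, {"ax": 0, "ay": 0, "az": 0, "dx": -10.8, "dy": 27.8, "dz": -5, "hand": 1}, {"ax": 0, "ay": 0, "az": 0, "dx": -10.8, "dy": 27.8, "dz": -5, "hand": 1}, {"ax": 0, "ay": 0, "az": 0, "dx": -10.8, "dy": 27.8, "dz": -5, "hand": 1}, {"ax": 0, "ay": 0, "az": 0, "dx": -10.8, "dy": 27.8, "dz": -5, "hand": 1}, {"ax": 0, "ay": 0, "az": 0, "dx": -10.8, "dy": 27.8, "dz": -5, "hand": 1}, {"ax": 0, "ay": 0, "az": 0, "dx": -10.8, "dy": 27.8, "dz": -5, "hand": 1}, {"ax": 0, "ay": 0, "az": 0, "dx": -10.8, "dy": 27.8, "dz": -5, "hand": 1}]}}

```text
clock: 4.1
eef_pos: [535.9, -241.5, 153.6]
tool_rot: [3.14, 0.003, 0.274]
force: [-0.4, 0.4, 0.1]
width: -0.1
gripper_force: 0.0
```

```bash
python3 -c "
from h import *
go(538,-235,85)
im=get_image('side');a=im['pixels'][150:350,130:390,::-1]
cv2.imwrite('pics/s3.png',cv2.resize(a,None,fx=3,fy=3,interpolation=cv2.INTER_CUBIC))
"
```

```text
4.1 [ 535.9 -241.5  153.6] [-0.4  0.4  0.1] cm: [ 0.4  -0.59  6.86]
```

View pics/s3.png

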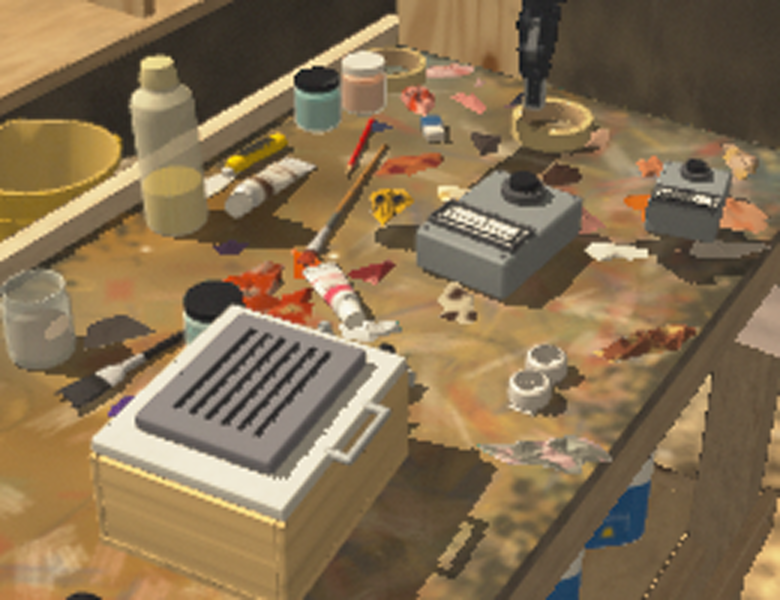

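The lid is shut: it lies flush on the tray with its handle at crop (358,433). The tube, jar and dipper are undisturbed. I'll approach the button.

Emit:
{"api": "send_rows", "payload": {"series": [{"ax": 0, "ay": 0, "az": 0, "dx": 0.4, "dy": -0.6, "dz": 3, "hand": 1}, {"ax": 0, "ay": 0, "az": 0, "dx": 0.4, "dy": -0.6, "dz": 5.5, "hand": 1}, {"ax": 0, "ay": 0, "az": 0, "dx": 0.4, "dy": -0.6, "dz": 6.9, "hand": 1}, {"ax": 0, "ay": 0, "az": 0, "dx": 0.4, "dy": -0.6, "dz": 6.9, "hand": 1}, {"ax": 0, "ay": 0, "az": 0, "dx": 0.4, "dy": -0.6, "dz": 6.9, "hand": 1}]}}

```text
clock: 4.65
eef_pos: [541.0, -227.9, 85.7]
tool_rot: [-3.141, -0.0, 0.284]
force: [0.8, 0.3, 0.3]
width: 0.3
gripper_force: 0.0
```

```bash
python3 -c "
from h import *
go(538,-235,63)
im=get_image('side');a=im['pixels'][170:270,250:390,::-1]
cv2.imwrite('pics/s4.png',cv2.resize(a,None,fx=5,fy=5,interpolation=cv2.INTER_CUBIC))
"
```

```text
4.65 [ 541.  -227.9   85.7] [0.8 0.3 0.3] cm: [-0.48  0.6   2.27]
```

View pics/s4.png

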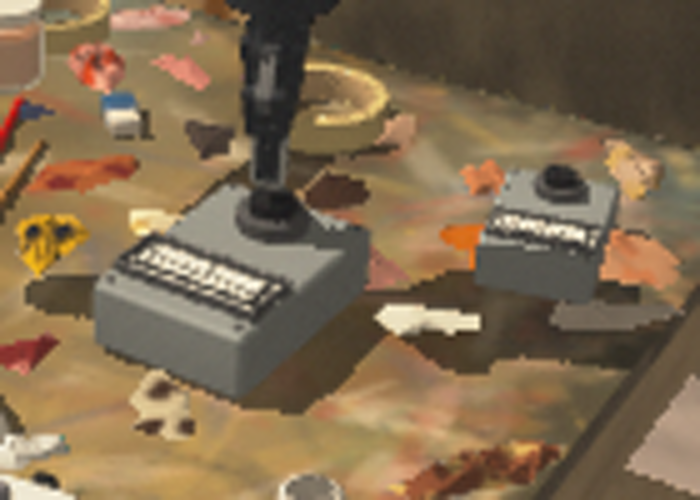

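The fingertip stands over the cap of the large timer, at crop (270,190), about 7 mm off centre. I'll centre it and press.

Emit:
{"api": "send_rows", "payload": {"series": [{"ax": 0, "ay": 0, "az": 0, "dx": -0.5, "dy": 0.6, "dz": 0, "hand": 1}, {"ax": 0, "ay": 0, "az": 0, "dx": -0.5, "dy": 0.6, "dz": 0.4, "hand": 1}, {"ax": 0, "ay": 0, "az": 0, "dx": -0.5, "dy": 0.6, "dz": 1.2, "hand": 1}, {"ax": 0, "ay": 0, "az": 0, "dx": -0.5, "dy": 0.6, "dz": 2.0, "hand": 1}, {"ax": 0, "ay": 0, "az": 0, "dx": -0.5, "dy": 0.6, "dz": 2.3, "hand": 1}, {"ax": 0, "ay": 0, "az": 0, "dx": -0.5, "dy": 0.6, "dz": 2.3, "hand": 1}, {"ax": 0, "ay": 0, "az": 0, "dx": -0.5, "dy": 0.6, "dz": 2.3, "hand": 1}]}}

```text
clock: 5.4
eef_pos: [538.0, -236.4, 65.8]
tool_rot: [3.14, -0.001, 0.282]
force: [-6.5, 2.8, 31.6]
width: 0.1
gripper_force: 16.1
```

```bash
python3 -c "
from h import *
go(538,-235,63)"
```

```text
5.4 [ 538.  -236.4   65.8] [-6.5  2.8 31.6] cm: [ 0.04 -0.13  0.28]
```

Emit:
{"api": "send_rows", "payload": {"series": [{"ax": 0, "ay": 0, "az": 0, "dx": 0, "dy": 0, "dz": -0.1, "hand": 1}, {"ax": 0, "ay": 0, "az": 0, "dx": 0, "dy": 0, "dz": -0.1, "hand": 1}, {"ax": 0, "ay": 0, "az": 0, "dx": 0, "dy": 0, "dz": -0.1, "hand": 1}, {"ax": 0, "ay": 0, "az": 0, "dx": 0, "dy": 0, "dz": -0.1, "hand": 1}, {"ax": 0, "ay": 0, "az": 0, "dx": 0, "dy": 0, "dz": -0.1, "hand": 1}, {"ax": 0, "ay": 0, "az": 0, "dx": 0, "dy": 0, "dz": -0.1, "hand": 1}, {"ax": 0, "ay": 0, "az": 0, "dx": 0, "dy": 0, "dz": -0.1, "hand": 1}, {"ax": 0, "ay": 0, "az": 0, "dx": 0, "dy": 0, "dz": -0.1, "hand": 1}, {"ax": 0, "ay": 0, "az": 0, "dx": 0, "dy": 0, "dz": -0.1, "hand": 1}, {"ax": 0, "ay": 0, "az": 0, "dx": 0, "dy": 0, "dz": -0.1, "hand": 1}]}}

```text
clock: 6.4
eef_pos: [537.9, -236.4, 65.9]
tool_rot: [3.14, -0.001, 0.282]
force: [-5.1, 0.0, 25.2]
width: -0.1
gripper_force: 12.4
```

Emit:
{"api": "send_rows", "payload": {"series": [{"ax": 0, "ay": 0, "az": 0, "dx": 0, "dy": 0, "dz": 0, "hand": 1}, {"ax": 0, "ay": 0, "az": 0, "dx": 0, "dy": 0, "dz": 0, "hand": 1}, {"ax": 0, "ay": 0, "az": 0, "dx": 0, "dy": 0, "dz": 0, "hand": 1}, {"ax": 0, "ay": 0, "az": 0, "dx": 0, "dy": 0, "dz": 0, "hand": 1}, {"ax": 0, "ay": 0, "az": 0, "dx": 0, "dy": 0, "dz": 0, "hand": 1}, {"ax": 0, "ay": 0, "az": 0, "dx": 0, "dy": 0, "dz": 0, "hand": 1}, {"ax": 0, "ay": 0, "az": 0, "dx": 0, "dy": 0, "dz": 0, "hand": 1}, {"ax": 0, "ay": 0, "az": 0, "dx": 0, "dy": 0, "dz": 0, "hand": 1}, {"ax": 0, "ay": 0, "az": 0, "dx": 0, "dy": 0, "dz": 0, "hand": 1}, {"ax": 0, "ay": 0, "az": 0, "dx": 0, "dy": 0, "dz": 0, "hand": 1}]}}

```text
clock: 7.4
eef_pos: [537.9, -236.4, 65.9]
tool_rot: [3.14, -0.001, 0.282]
force: [-5.0, 1.5, 25.6]
width: 0.1
gripper_force: 12.4
```

Emit:
{"api": "send_rows", "payload": {"series": [{"ax": 0, "ay": 0, "az": 0, "dx": 0, "dy": 0, "dz": 0, "hand": 1}, {"ax": 0, "ay": 0, "az": 0, "dx": 0, "dy": 0, "dz": 0, "hand": 1}, {"ax": 0, "ay": 0, "az": 0, "dx": 0, "dy": 0, "dz": 0, "hand": 1}, {"ax": 0, "ay": 0, "az": 0, "dx": 0, "dy": 0, "dz": 0, "hand": 1}, {"ax": 0, "ay": 0, "az": 0, "dx": 0, "dy": 0, "dz": 0, "hand": 1}, {"ax": 0, "ay": 0, "az": 0, "dx": 0, "dy": 0, "dz": 0, "hand": 1}, {"ax": 0, "ay": 0, "az": 0, "dx": 0, "dy": 0, "dz": 0, "hand": 1}, {"ax": 0, "ay": 0, "az": 0, "dx": 0, "dy": 0, "dz": 0, "hand": 1}, {"ax": 0, "ay": 0, "az": 0, "dx": 0, "dy": 0, "dz": 0, "hand": 1}, {"ax": 0, "ay": 0, "az": 0, "dx": 0, "dy": 0, "dz": 0, "hand": 1}]}}

```text
clock: 8.4
eef_pos: [537.9, -236.4, 65.9]
tool_rot: [3.14, -0.001, 0.282]
force: [-4.9, 0.0, 25.6]
width: -0.3
gripper_force: 12.4
```

Emit:
{"api": "send_rows", "payload": {"series": [{"ax": 0, "ay": 0, "az": 0, "dx": 0, "dy": 0, "dz": 0, "hand": 1}, {"ax": 0, "ay": 0, "az": 0, "dx": 0, "dy": 0, "dz": 0, "hand": 1}, {"ax": 0, "ay": 0, "az": 0, "dx": 0, "dy": 0, "dz": 0, "hand": 1}, {"ax": 0, "ay": 0, "az": 0, "dx": 0, "dy": 0, "dz": 0, "hand": 1}, {"ax": 0, "ay": 0, "az": 0, "dx": 0, "dy": 0, "dz": 0, "hand": 1}, {"ax": 0, "ay": 0, "az": 0, "dx": 0, "dy": 0, "dz": 0, "hand": 1}, {"ax": 0, "ay": 0, "az": 0, "dx": 0, "dy": 0, "dz": 0, "hand": 1}, {"ax": 0, "ay": 0, "az": 0, "dx": 0, "dy": 0, "dz": 0, "hand": 1}, {"ax": 0, "ay": 0, "az": 0, "dx": 0, "dy": 0, "dz": 0, "hand": 1}, {"ax": 0, "ay": 0, "az": 0, "dx": 0, "dy": 0, "dz": 0, "hand": 1}]}}

```text
clock: 9.4
eef_pos: [537.9, -236.4, 65.9]
tool_rot: [3.14, -0.001, 0.282]
force: [-5.5, 1.0, 24.7]
width: -0.1
gripper_force: 12.4
```

```bash
python3 -c "
from h import *
go(538,-235,63)
im=get_image('side');a=im['pixels'][205:240,265:315,::-1]
cv2.imwrite('pics/s5.png',cv2.resize(a,None,fx=14,fy=14,interpolation=cv2.INTER_CUBIC))
"
```

```text
9.4 [ 537.9 -236.4   65.9] [-5.5  1.  24.7] cm: [ 0.05 -0.13  0.29]
```

View pics/s5.png

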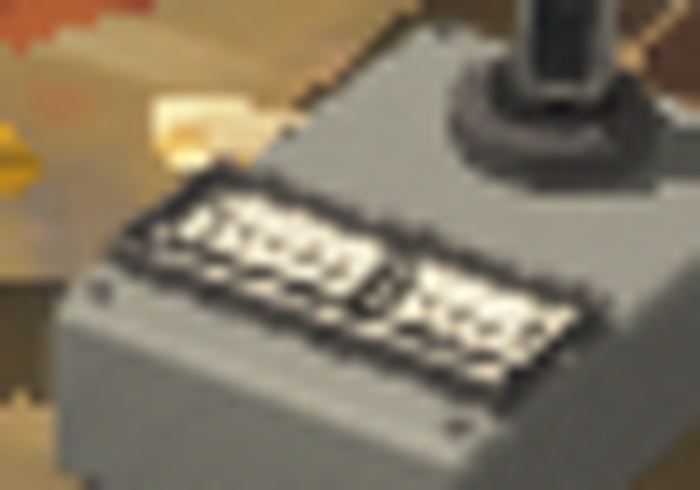

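The pointer is at crop (380,285), almost at mid-scale and matching about 4.3 s on the clock. I'll hold about 0.5 s more, then release and rise.

Emit:
{"api": "send_rows", "payload": {"series": [{"ax": 0, "ay": 0, "az": 0, "dx": 0, "dy": 0, "dz": 0, "hand": 1}, {"ax": 0, "ay": 0, "az": 0, "dx": 0, "dy": 0, "dz": 0, "hand": 1}, {"ax": 0, "ay": 0, "az": 0, "dx": 0, "dy": 0, "dz": 0, "hand": 1}, {"ax": 0, "ay": 0, "az": 0, "dx": 0, "dy": 0, "dz": 0, "hand": 1}, {"ax": 0, "ay": 0, "az": 0, "dx": 0, "dy": 0, "dz": 0, "hand": 1}, {"ax": 0, "ay": 0, "az": 0, "dx": 0, "dy": 0, "dz": -3, "hand": 1}, {"ax": 0, "ay": 0, "az": 0, "dx": 0, "dy": 0, "dz": -6, "hand": 1}, {"ax": 0, "ay": 0, "az": 0, "dx": 0, "dy": 0, "dz": -8, "hand": 1}, {"ax": 0, "ay": 0, "az": 0, "dx": 0, "dy": 0, "dz": -8, "hand": 1}, {"ax": 0, "ay": 0, "az": 0, "dx": 0, "dy": 0, "dz": -8, "hand": 1}]}}

```text
clock: 10.45
eef_pos: [537.2, -235.4, 142.8]
tool_rot: [-3.141, 0.0, 0.283]
force: [-0.3, 0.6, -0.2]
width: -0.3
gripper_force: 0.0
```

```bash
python3 -c "
from h import *
go(538,-235,63)
im=get_image('side');a=im['pixels'][195:355,150:320,::-1]
cv2.imwrite('pics/s6.png',cv2.resize(a,None,fx=3.7,fy=3.7,interpolation=cv2.INTER_CUBIC))
"
```

```text
10.45 [ 537.2 -235.4  142.8] [-0.3  0.6 -0.2] cm: [ 0.09 -0.01  7.98]
```

View pics/s6.png

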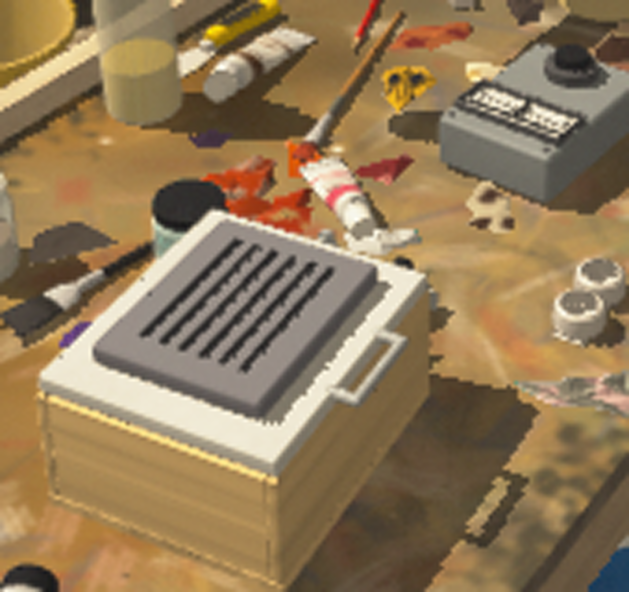

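The lid is shut, the button is up at crop (573,60), the pointer is at mid-scale (524,108), and the bystanders are in place. I'll hand in.

```bash
python3 -c "
from h import *
print(finish_job())"
```

```text
the job is handed in; nothing more can be done
None
```

I handed the job in at about 10.5 s: the lid is shut, the button was held down for about 4.9 s and let go, the pointer stands close to the 5 s mark, and the paint jar, tube and dipper look undisturbed in the last picture; the hand-in gave no verdict.

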